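# Load the light-ageing bench, wind the carriage in and pin it

## Task

Stand all the blue-capped sample jars upright in the light-ageing bench's tray, then turn the T-handle clockwise, regrasping its ends, until the tray is fully home under the lamp hood. Then take the R-clip from its stand and push it fully down through the cross-hole in the end of the drawbar, with its bent leg snapped over the outside of the bar, so that the carriage is locked; leave the reagent bottle, the beaker and the brush where they are.

Things in the scene. Friction and masses are not known exactly. Their poses are not given: they have to be found in the camera images.
- jar1: a closed squat glass sample jar with a heavy bottom, 48 mm across and 56 mm tall, the top 15 mm a blue screw cap of the same width; stands upright on the table at the start; origin at the centre of its underside, z up. Between two and four of the jars are present; the others are absent (None)
- jar2: a closed squat glass sample jar with a heavy bottom, 48 mm across and 56 mm tall, the top 15 mm a blue screw cap of the same width; stands upright on the table at the start; origin at the centre of its underside, z up. Between two and four of the jars are present; the others are absent (None)
- jar3: a closed squat glass sample jar with a heavy bottom, 48 mm across and 56 mm tall, the top 15 mm a blue screw cap of the same width; stands upright on the table at the start; origin at the centre of its underside, z up. Between two and four of the jars are present; the others are absent (None)
- jar4: a closed squat glass sample jar with a heavy bottom, 48 mm across and 56 mm tall, the top 15 mm a blue screw cap of the same width; stands upright on the table at the start; origin at the centre of its underside, z up. Between two and four of the jars are present; the others are absent (None)
- bench: the fixed light-ageing bench, turned a little on the table: grey base plate 255 x 450 mm, 12 mm thick. Origin on the table under the hood; y is the way the carriage moves in, x points away from the robot, z up. The hood's +y end has a blue bearing plate, 82 mm high, at y = 118 to 126 mm, with a 40 mm gap for the drawbar
- hood_roof (a point): centre of the top of the hood's clear roof, 114 mm above the table; axes as the bench's. The roof is 170 mm along x and 180 mm along y, its underside 105 mm above the table, on four thin corner posts
- gearbox_top (a point): centre of the top of the blue gearbox beside the hood, 120 mm above the table, 60 mm along x, 70 mm along y; it carries the T-handle
- tray_floor (a point): centre of the tray's inner floor, 27 mm above the table; axes as the bench's; moves with the carriage. Aluminium tray, green floor, inside 122 mm along x and 152 mm along y, walls 4 mm thick and 28 mm high above the floor. At the start it lies clear of the hood, open from above. The jars may stand anywhere on the floor
- rod_hole (a point): centre of the drawbar's cross-hole, 55 mm above the table; axes as the bench's. The drawbar is a level steel rod, 30 mm in diameter, along y on the tray's +y end; the hole runs vertically through it, 11 mm wide in x and 12 mm in y, between 24 mm apart milled flats, 25 mm from the rod's free end. Under the hood while the carriage is out; when it is home, open to above, 39 mm outside the bearing plate
- carriage (a joint): travel of tray and drawbar along the bench's y, m: 0 fully out, 0.18 fully home against its stop. Geared to the T-handle, 14.3 mm per rad of handle; too stiff to push by hand; stays where it is left
- crank (a joint): angle of the T-handle, rad: grows as it is turned clockwise seen from above; 0 = carriage fully out, 12.57 (four half turns) = carriage home, at a hard stop. Starts between 0 and 1. Stiff: 0.4 N m (about 7 N at 60 mm from the hub); stays where it is left
- crank_hub (a point): centre of the T-handle's level cross-bar, on its upright axis, 160 mm above the table. The bar is round steel, 14 mm in diameter, 150 mm long; the hub is 28 mm across and 24 mm tall. It does not rise or sink as it turns
- crank_red_end (a point): end of the cross-bar with the red tip, on its axis, 75 mm from the hub
- crank_black_end (a point): end of the cross-bar with the black tip, on its axis, 75 mm from the hub, opposite the red one
- clip: steel R-clip, upright in its stand. Origin on the straight leg's axis, at the point that lies on the drawbar's axis when the clip is fully home; z up, x from the straight leg to the bent leg. Straight leg 7 mm in diameter, its tip 27 mm below the origin. A flat collar 26 (x) x 16 (y) mm, 12 to 17 mm above the origin, meets the flat on top of the drawbar when the clip is home
- clip_grip (a point): centre of the clip's red grip block, 57 mm above the clip's origin and 2 mm to its +x; axes as the clip's. The block is 48 mm along x, 14 mm thick along y, 30 mm tall
- clip_throat (a point): throat of the bent leg as built (6 mm wire, hung from the grip, swings about its upper end): 13 mm below the clip's origin, its inner side 11.5 mm from the straight leg's axis; below it the tip flares out to x = 27, 31 mm below the origin. It springs outward (2 to 3 N) as it rides over the side of the bar. It may go on either side of the bar
- clip_leg (a joint): spring-out angle of the clip's bent leg, rad: 0 at rest, grows as the leg is pushed outward
- stand: the clip's fixed grey stand: foot 80 x 80 x 8 mm and a post 20 (x) x 41 (y) mm, 60 mm tall, with a 13 mm slot for the clip's straight leg; the clip's collar rests on the post, its bent leg hangs outside. Origin under the foot's centre, x the same way as the clip's. Lift the clip straight up by 45 mm or more to free it
- reagent: clear reagent bottle with blue cap, 68 mm across, 150 mm tall, origin under its centre. A bystander: leave it where it is.
- beaker: empty glass beaker, 70 mm across, 85 mm tall, origin under its centre. A bystander: leave it where it is.
- brush: yellow brush, 180 mm long, lying flat. A bystander: leave it where it is.

How it is judged:
On the way, in this order (a step that is already met when the one before it is completed fails the run):
1. every jar stands upright on the tray's floor while the carriage is still out (x of jar1 in the frame of tray_floor between -0.05 and 0.05 m and y of jar1 in the frame of tray_floor between -0.066 and 0.066 m and z of jar1 in the frame of tray_floor between -0.006 and 0.006 m and angle between each of jar1, jar2, jar3, jar4's own z axis and vertical below 0.15 rad and x of jar2 in the frame of tray_floor between -0.05 and 0.05 m and y of jar2 in the frame of tray_floor between -0.066 and 0.066 m and z of jar2 in the frame of tray_floor between -0.006 and 0.006 m and x of jar3 in the frame of tray_floor between -0.05 and 0.05 m and y of jar3 in the frame of tray_floor between -0.066 and 0.066 m and z of jar3 in the frame of tray_floor between -0.006 and 0.006 m and x of jar4 in the frame of tray_floor between -0.05 and 0.05 m and y of jar4 in the frame of tray_floor between -0.066 and 0.066 m and z of jar4 in the frame of tray_floor between -0.006 and 0.006 m and value of joint carriage below 0.03 m), for 0.2 s.
2. the carriage is wound fully home with the jars in it (x of jar1 in the frame of tray_floor between -0.05 and 0.05 m and y of jar1 in the frame of tray_floor between -0.066 and 0.066 m and z of jar1 in the frame of tray_floor between -0.006 and 0.006 m and angle between each of jar1, jar2, jar3, jar4's own z axis and vertical below 0.15 rad and x of jar2 in the frame of tray_floor between -0.05 and 0.05 m and y of jar2 in the frame of tray_floor between -0.066 and 0.066 m and z of jar2 in the frame of tray_floor between -0.006 and 0.006 m and x of jar3 in the frame of tray_floor between -0.05 and 0.05 m and y of jar3 in the frame of tray_floor between -0.066 and 0.066 m and z of jar3 in the frame of tray_floor between -0.006 and 0.006 m and x of jar4 in the frame of tray_floor between -0.05 and 0.05 m and y of jar4 in the frame of tray_floor between -0.066 and 0.066 m and z of jar4 in the frame of tray_floor between -0.006 and 0.006 m and value of joint carriage above 0.176 m), for 0.2 s.
3. the R-clip is fully home through the drawbar's cross-hole (value of joint carriage above 0.176 m and distance between clip and rod_hole below 0.006 m and angle between clip's own z axis and vertical below 0.15 rad and angle between the y axis of clip and the y axis of rod_hole, either way round below 0.3 rad), for 0.2 s.
At the end, for the whole second after the job is handed in: Every jar stands upright (within 0.15 rad) on the tray's floor and at rest; the carriage is home (travel above 176 of 180 mm); the R-clip is at rest in the cross-hole, its origin within 6 mm of the hole's centre, upright within 0.15 rad and square across the bar within 0.3 rad (all of step 3 and x of jar1 in the frame of tray_floor between -0.05 and 0.05 m and y of jar1 in the frame of tray_floor between -0.066 and 0.066 m and z of jar1 in the frame of tray_floor between -0.006 and 0.006 m and angle between each of jar1, jar2, jar3, jar4's own z axis and vertical below 0.15 rad and x of jar2 in the frame of tray_floor between -0.05 and 0.05 m and y of jar2 in the frame of tray_floor between -0.066 and 0.066 m and z of jar2 in the frame of tray_floor between -0.006 and 0.006 m and x of jar3 in the frame of tray_floor between -0.05 and 0.05 m and y of jar3 in the frame of tray_floor between -0.066 and 0.066 m and z of jar3 in the frame of tray_floor between -0.006 and 0.006 m and x of jar4 in the frame of tray_floor between -0.05 and 0.05 m and y of jar4 in the frame of tray_floor between -0.066 and 0.066 m and z of jar4 in the frame of tray_floor between -0.006 and 0.006 m and linear speed of each of jar1, jar2, jar3, jar4, clip below 0.02 m/s); the robot touches nothing.
It fails at once if the reagent is moved by more than 40 mm (distance of reagent from where it was at the start of the episode above 0.04 m).
It fails at once if the beaker is moved by more than 40 mm (distance of beaker from where it was at the start of the episode above 0.04 m).
It fails at once if the brush is moved by more than 40 mm (distance of brush from where it was at the start of the episode above 0.04 m).
Of jar1, jar2, jar3, jar4 only 2 to 4 are there at a start; the rules pass over those that are not, and their reading is None.
At some moment in a run one of jar1, jar2, jar3, jar4 may be knocked a few centimetres aside while the robot is not near it.
It also fails if it takes over 210 s, if anything falls off the work surface, if the arm or the gripper's body presses on something with over 40 N, if the wrist force passes 120 N, or if a joint passes its speed limit or range.

## Robot

A 7-joint arm with a two-finger parallel gripper is mounted at the origin on the work surface. World frame = base frame: x ahead of the robot, y to its left, z up, the work surface at z = 0. Lengths are in m, angles in rad, forces in N, time in s.
With the tool pointing down it reaches from about 0.375 to 0.925 m from the base axis. Payload 3.1 kg.
Tool frame: the origin (TCP) lies between the finger pads; the fingertips stand 19 mm ahead of it and the grasp point (between the pads) is the TCP; z points along the fingers, y is the line along which they close (so a half turn about z gives the same grasp; the last joint's range is limited). The gripper opens to 85 mm and grips with 20 to 120 N. Pads are 22 mm wide; open, the fingers measure 114 mm over their backs; the gripper's body (76 mm by 85 mm) begins 54 mm behind the grasp point. The pads swing forward as they close: fully open they stand 13 mm farther back than shut.
Start: joints at [-1.37, 0.383, 0.044, 1.598, -0.018, 1.161, -0.05], TCP at [0.191, 0.621, 0.219] pointing down, gripper open.
Joint ranges: [-2.61, 2.61], [-0.41, 2.15], [-1.48, 1.57], [0, 2.5], [-1.57, 4.71], [0.05, 1.97], [-2.85, 2.85]. Speed limits (rad/s): [2.79, 2.79, 3.14, 3.14, 3.14, 3.14, 3.14].

## Interface

Orientations are given as a unit quaternion [x, y, z, w].
In Python, from bench import move_ptp, movel, move_j, move_gripper, pause, inverse_kinematics, read_camera, camera_params, MotionError, sign_off, look_for, tip_of, read_time_s, read_qpos, read_joint_vel, read_effort, read_eef_pos, read_tcp_rot, read_ft_force, read_ft_torque, read_finger_gap, read_grasp_force gives the robot as it stands. Calls block until the motion is done:
- move_ptp(position, orientation): joint-space move of the TCP to a pose.
- movel(position, orientation=None, speed=0.15): straight line of the TCP; orientation=None keeps the orientation; speed is the mean speed in m/s.
- move_j(angles): joint-space move.
- move_gripper(opening, effort=None): finger opening in m; effort is the grip in N (None keeps the last); returns when the fingers have stopped.
- pause(seconds).
- inverse_kinematics(position, orientation): joint angles nearest the present ones, or None.
- read_camera(name): name is "scene" or "side" or "wrist"; returns the picture (420x560x3 uint8, red, green, blue); there is no depth.
- camera_params(name): a dict with "K" (3x3 intrinsics, pixels), "dist_coeffs" ([k1, k2, p1, p2, k3] as OpenCV has them; the pictures are not rectified), "camera_from_world" (4x4, takes a point from world to camera coordinates). Camera axes: x right, y down, z forward; pixel columns grow to the right and rows downward; lengths in m; the calibration is good to about 2 mm. A picture is of the moment at which its call begins: read the wrist's pose just before it. camera_params takes no time and is no camera call; for the wrist camera it gives the pose at the moment of the call.
A pose or a line that the arm cannot do raises MotionError and nothing moves.
- sign_off(): hands the job in; it is judged then, once.
Trained networks look in the newest picture that a camera, given by its name, has taken for a name from the list of things; names that differ only in an ending like _2 or _b are one class to them, and where a whole thing is asked for, a point or a joint stands for the part that bears it (a point fixed in the world has none). Each returns a list of dicts, best first, with "confidence" (0 to 1); they miss things now and then, are a little off and sometimes report something else, mostly with a low value. They report only what shows in the picture. A call takes as long as a camera call.
- look_for(camera, name): "at" ([column, row] in pixels, amid what is visible of it).
- tip_of(camera, name): "at" ([column, row] in pixels: a listed point, or the origin of a listed thing).
Readings, each from a call of its own:
- read_time_s(): time.
- read_qpos(): joint angles.
- read_joint_vel(): joint speeds.
- read_effort(): joint torques, N m.
- read_eef_pos(): TCP position.
- read_tcp_rot(): TCP orientation.
- read_ft_force(): force on the tool from outside, world axes, zero at the start.
- read_ft_torque(): the same for the moment, N m.
- read_finger_gap(): finger opening in m.
- read_grasp_force(): force on a finger pad.
Only numpy, scipy, OpenCV 4.12 (cv2) and the standard library are available. Lean on these libraries where they do the work, as an engineer would, in place of code of your own. Each camera call takes 0.05 s, during which the arm holds its last target. There are 200 camera calls.

## Working session

There is one attempt and no reset: what is moved stays moved. The work goes in short steps, each a Python script; the robot and the scene stay as the last script left them, time stands still between calls to the robot, and variables do not carry over. Pictures are saved under pics/ and viewed, at most 14 in all, crops included, and the job is handed in when it is done.

```bash
ls; mkdir -p pics
cat > h.py <<'E'
from bench import *
import numpy as np, cv2
from scipy.spatial.transform import Rotation as R
def ray(cam,px,P=None):
    P=P or camera_params(cam); K=np.array(P["K"]);d=np.array(P["dist_coeffs"]);T=np.array(P["camera_from_world"])
    n=cv2.undistortPoints(np.array([[px]],float),K,d)[0,0]
    r=T[:3,:3].T@np.array([n[0],n[1],1]); return -T[:3,:3].T@T[:3,3], r
def onz(cam,px,z,P=None):
    o,r=ray(cam,px,P); return o+r*(z-o[2])/r[2]
def proj(cam,p,P=None):
    P=P or camera_params(cam);T=np.array(P["camera_from_world"])
    return cv2.projectPoints(np.array(p,float).reshape(-1,1,3),cv2.Rodrigues(T[:3,:3])[0],T[:3,3],np.array(P["K"]),np.array(P["dist_coeffs"]))[0][:,0]
def down(a): # tool down, closing axis y at world angle a
    y=np.array([np.cos(a),np.sin(a),0]);z=np.array([0,0,-1.]);x=np.cross(y,z)
    return R.from_matrix(np.c_[x,y,z]).as_quat()
def save(cam,name):
    im=read_camera(cam); cv2.imwrite(f"pics/{name}.png",im[:,:,::-1]); return im
E
python3 - <<'E'
from h import *
P=[save("scene","s0"),save("side","d0")]
for c in("scene","side"):
    print(c,camera_params(c)["camera_from_world"])
    for n in ["jar1"]: print(n,[(np.round(d["at"]),round(d["confidence"],2)) for d in look_for(c,n)])
    for n in ["tray_floor","hood_roof","gearbox_top","crank_hub","crank_red_end","crank_black_end","clip","clip_grip","stand","reagent","beaker","brush","rod_hole","bench"]:
        print(n,[(np.round(d["at"]),round(d["confidence"],2)) for d in tip_of(c,n)[:2]])
E
```

```text
pics
scene [[-0.724434    0.6890576  -0.01987446  0.36914472]
 [ 0.48754385  0.49176619 -0.72143399 -0.1525134 ]
 [-0.48733599 -0.53232099 -0.69219795  1.35587609]
 [ 0.          0.          0.          1.        ]]
jar1 [(array([245., 175.]), 0.82), (array([214., 206.]), 0.55)]
tray_floor [(array([294., 219.]), 0.89)]
hood_roof [(array([346., 233.]), 0.87)]
gearbox_top [(array([304., 256.]), 0.82)]
crank_hub [(array([304., 244.]), 0.65)]
crank_red_end [(array([268., 249.]), 0.89), (array([275., 174.]), 0.58)]
crank_black_end [(array([336., 234.]), 0.72)]
clip []
clip_grip [(array([403., 338.]), 0.69)]
stand [(array([394., 359.]), 0.65)]
reagent [(array([198., 271.]), 0.97)]
beaker [(array([394., 357.]), 0.68), (array([432., 292.]), 0.61)]
brush []
rod_hole []
bench []
side [[ 9.97989312e-01 -6.33793296e-02 -6.27308039e-04 -5.03007977e-01]
 [-4.27779568e-02 -6.66225074e-01 -7.44522798e-01  1.36121442e-01]
 [ 4.67694275e-02  7.43052630e-01 -6.67596742e-01  9.43432114e-01]
 [ 0.00000000e+00  0.00000000e+00  0.00000000e+00  1.00000000e+00]]
jar1 [(array([243., 354.]), 0.95), (array([320., 343.]), 0.81)]
tray_floor [(array([245., 265.]), 0.77), (array([377., 281.]), 0.34)]
hood_roof [(array([250., 186.]), 0.83)]
gearbox_top [(array([301., 184.]), 0.78), (array([250., 223.]), 0.23)]
crank_hub [(array([301., 172.]), 0.81), (array([242., 363.]), 0.55)]
crank_red_end [(array([330., 176.]), 0.62)]
crank_black_end [(array([272., 163.]), 0.78)]
clip [(array([250., 208.]), 0.73), (array([289., 149.]), 0.55)]
clip_grip [(array([288., 132.]), 0.69), (array([241., 363.]), 0.45)]
stand [(array([290., 159.]), 0.89), (array([299., 183.]), 0.36)]
reagent [(array([372., 280.]), 0.84), (array([273., 163.]), 0.36)]
beaker [(array([220., 172.]), 0.87), (array([182., 364.]), 0.48)]
brush []
rod_hole [(array([250., 209.]), 0.71)]
bench [(array([252., 227.]), 0.66), (array([218., 172.]), 0.61)]
```

View pics/s0.png

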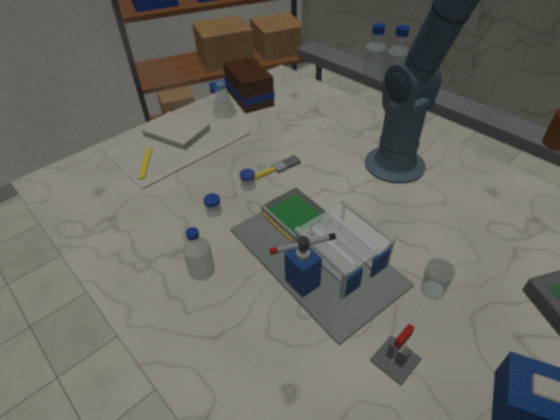

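View pics/d0.png

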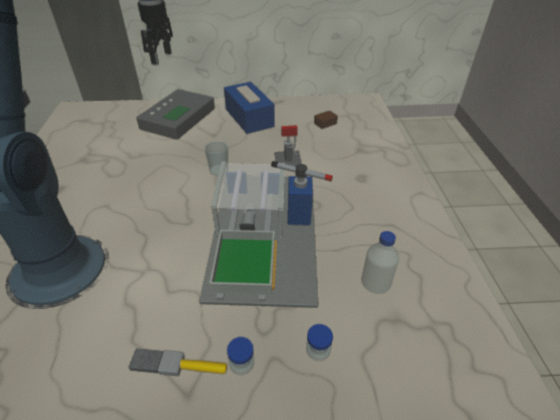

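Two jars: scene (247,176), (212,202); side (240,352), (320,340). The tray is open on the side away from the hood, the clip stand is at side (289,150), and the T-handle's red tip points to +x. Next I triangulate.

```bash
cat >> h.py <<'E'
def tri(a,b):
    A=[];B=[]
    for c,px in(("scene",a),("side",b)):
        o,r=ray(c,px); r/=np.linalg.norm(r); M=np.eye(3)-np.outer(r,r); A.append(M);B.append(M@o)
    return np.linalg.solve(sum(A),sum(B))
E
python3 - <<'E'
from h import *
np.set_printoptions(precision=4,suppress=True)
for n,a,b in [("hood",(346,233),(250,186)),("gear",(304,256),(301,184)),("hub",(304,244),(301,172)),("red",(268,249),(330,176)),("black",(336,234),(272,163)),("grip",(403,338),(288,132)),("stand",(394,359),(290,159)),("tray",(294,219),(245,265))]: print(n,tri(a,b))
for c in ("scene","side"):
    for n in ("tray_floor","hood_roof","gearbox_top","crank_hub","crank_red_end","crank_black_end","clip_grip"):
        t=tip_of(c,n)
        z=dict(tray_floor=.027,hood_roof=.114,gearbox_top=.12,clip_grip=.1).get(n,.16)
        if t: print(c,n,onz(c,t[0]["at"],z))
for px in((247,173),(211.5,199)): print("jar cap",onz("scene",px,.056))
for px in((240,347),(320,333)): print("jar cap",onz("side",px,.056))
for px in((227,367),(180,366),(131,360)): print("brush",onz("side",px,.01))
print("reag",onz("scene",(198,271),0),"beak",onz("scene",(432,292),0))
# base plate corners from side & scene
for px in((202,300),(317,304)): print("plate",onz("side",px,.012))
for px in((231,231),(340,340),(413,284)): print("plate",onz("scene",px,.012))
E
```

```text
hood [0.4459 0.1478 0.1068]
gear [0.5738 0.1322 0.1168]
hub [0.572  0.1299 0.1552]
red [0.6395 0.0924 0.1656]
black [0.5039 0.1636 0.1614]
grip [0.5687 0.4066 0.0973]
stand [0.5732 0.4033 0.0041]
tray [ 0.4337 -0.038   0.0193]
scene tray_floor [ 0.4424 -0.0316  0.027 ]
scene hood_roof [0.446  0.1526 0.114 ]
scene gearbox_top [0.5728 0.1357 0.12  ]
scene crank_hub [0.573  0.1342 0.16  ]
scene crank_red_end [0.6391 0.0879 0.16  ]
scene crank_black_end [0.5002 0.1628 0.16  ]
scene clip_grip [0.5707 0.4068 0.1   ]
side tray_floor [ 0.4319 -0.0444  0.027 ]
side hood_roof [0.4491 0.1358 0.114 ]
side gearbox_top [0.5742 0.1272 0.12  ]
side crank_hub [0.5732 0.1224 0.16  ]
side crank_red_end [0.6374 0.0998 0.16  ]
side crank_black_end [0.5067 0.1639 0.16  ]
side clip_grip [0.5683 0.4035 0.1   ]
jar cap [ 0.4241 -0.2575  0.056 ]
jar cap [ 0.5737 -0.2379  0.056 ]
jar cap [ 0.4233 -0.2604  0.056 ]
jar cap [ 0.5723 -0.2416  0.056 ]
brush [ 0.3965 -0.273   0.01  ]
brush [ 0.3091 -0.2651  0.01  ]
brush [ 0.2159 -0.2467  0.01  ]
reag [ 0.7338 -0.0916  0.    ] beak [0.3588 0.3671 0.    ]
plate [ 0.3394 -0.1215  0.012 ]
plate [ 0.5831 -0.1474  0.012 ]
plate [ 0.5899 -0.1339  0.012 ]
plate [0.6226 0.2964 0.012 ]
plate [0.3808 0.324  0.012 ]
```

Run:
```python
from h import *
np.set_printoptions(precision=4,suppress=True)
a=1.47
def look(p,name,items):
    move_ptp(p,down(a)); P=camera_params("wrist"); save("wrist",name)
    T=np.array(P["camera_from_world"]); print(name,"cam at",-T[:3,:3].T@T[:3,3],"fwd",T[2,:3],"right",T[0,:3],read_time_s())
    for f,n,z in items:
        for d in f("wrist",n)[:3]: print(n,round(d["confidence"],2),np.round(d["at"]),onz("wrist",d["at"],z,P))
look([.53,.40,.30],"w_clip",[(tip_of,"clip_grip",.105),(tip_of,"clip",.048),(tip_of,"stand",0)])
look([.48,.10,.36],"w_bench",[(tip_of,"hood_roof",.114),(tip_of,"gearbox_top",.12),(tip_of,"crank_hub",.16),(tip_of,"crank_red_end",.16),(tip_of,"crank_black_end",.16),(tip_of,"tray_floor",.027)])
look([.46,-.22,.30],"w_jar",[(look_for,"jar1",.03),(tip_of,"jar1",0),(tip_of,"tray_floor",.027)])
```

```text
w_clip cam at [0.4639 0.4066 0.4543] fwd [ 0.2557 -0.0237 -0.9665] right [0.0985 0.9951 0.0017] 3.875
clip_grip 0.7 [288. 219.] [0.5672 0.4028 0.105 ]
clip 0.71 [291. 207.] [0.5667 0.4078 0.048 ]
clip 0.18 [ 95. 144.] [0.4513 0.1474 0.048 ]
w_bench cam at [0.4155 0.1068 0.5145] fwd [ 0.2572 -0.024  -0.9661] right [0.0986 0.9951 0.0015] 5.2583
gearbox_top 0.88 [308. 242.] [0.5697 0.1267 0.12  ]
crank_hub 0.76 [314. 257.] [0.5757 0.1308 0.16  ]
crank_hub 0.35 [288. 304.] [0.6412 0.0902 0.16  ]
crank_red_end 0.7 [292. 302.] [0.6382 0.0962 0.16  ]
crank_black_end 0.8 [334. 204.] [0.5069 0.1609 0.16  ]
crank_black_end 0.21 [431.  80.] [0.3729 0.2797 0.16  ]
tray_floor 0.69 [195. 153.] [ 0.4344 -0.0389  0.027 ]
w_jar cam at [ 0.3963 -0.2136  0.4548] fwd [ 0.2578 -0.0238 -0.9659] right [0.0989 0.9951 0.0019] 6.8417
jar1 0.95 [274. 252.] [ 0.5739 -0.2446  0.03  ]
jar1 0.57 [248. 154.] [ 0.4216 -0.266   0.03  ]
jar1 0.74 [274. 244.] [ 0.5715 -0.2454  0.    ]
jar1 0.7 [250. 150.] [ 0.418  -0.2666  0.    ]
jar1 0.55 [551. 320.] [0.7824 0.2604 0.    ]
tray_floor 0.78 [409. 146.] [ 0.4325 -0.036   0.027 ]
tray_floor 0.5 [554. 314.] [0.7466 0.2349 0.027 ]
```

```bash
python3 -c "
import cv2,numpy as np
a,b,c=[cv2.imread(f'pics/{n}.png') for n in('w_clip','w_bench','w_jar')]
cv2.imwrite('pics/m1.png',np.vstack([np.hstack([cv2.resize(a[120:330,180:460],(400,300)),cv2.resize(c[60:300,90:410],(400,300))]),np.hstack([cv2.resize(b[80:330,140:473],(400,300)),cv2.resize(c[60:285,300:560],(400,300))])]))"
```

```text
(no output)
```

View pics/m1.png

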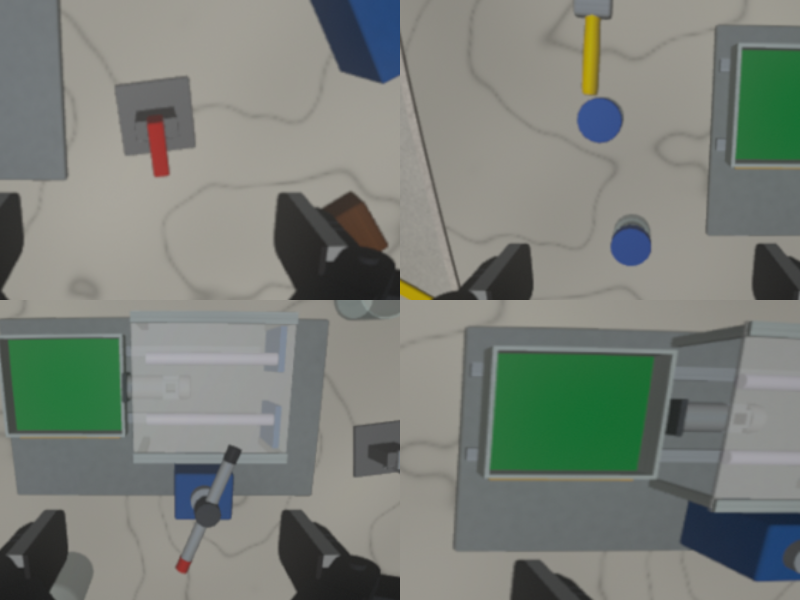

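Clear view: both jars upright (the brush handle ends beside jar1 on its near side), tray empty and out, black handle end toward the hood. Picking jars now.

```bash
cat > jars.py <<'E'
from h import *
np.set_printoptions(precision=4,suppress=True)
tray=np.array([.4335,-.037]); yb=np.array([.1,.995])
def see(near):
    P=camera_params("wrist"); read_camera("wrist"); c=[onz("wrist",d["at"],.03,P)[:2] for d in look_for("wrist","jar1") if d["confidence"]>.3]
    c=[q for q in c if np.linalg.norm(q-near)<.08]; print("seen",c); return min(c,key=lambda q:np.linalg.norm(q-near))
def pick_place(near,dst,a):
    move_ptp([near[0]-.07,near[1],.20],down(1.47)); q=see(near)
    move_gripper(.085); move_ptp([*q,.12],down(a)); movel([*q,.036],speed=.15); move_gripper(.03,effort=40)
    print("gap",read_finger_gap(),read_grasp_force())
    movel([*q,.17],speed=.25); move_ptp([*dst,.17],down(-.1)); movel([*dst,.075],speed=.2); movel([*dst,.0645],speed=.04)
    print("f",read_ft_force()); move_gripper(.064); movel([*dst,.17],speed=.25); print(read_time_s())
pick_place(np.array([.573,-.243]),tray+.034*yb,1.47)
pick_place(np.array([.421,-.262]),tray-.034*yb,1.47)
move_ptp([.38,-.04,.32],down(1.47)); P=camera_params("wrist"); save("wrist","w_tray")
for d in look_for("wrist","jar1"): print(d, onz("wrist",d["at"],.06,P))
print([(d["confidence"],onz("wrist",d["at"],.027,P)) for d in tip_of("wrist","tray_floor")])
E
python3 jars.py
```

```text
seen [array([ 0.5748, -0.2455])]
gap 0.04555984361399315 40.15766501426697
f [-0.6908  0.2756 -1.0316]
14.45
seen [array([ 0.4242, -0.2659])]
gap 0.045577512904207355 39.88991975784302
f [ 0.2413 -0.7755 -0.5913]
25.4417
{'at': [263.8, 218.4], 'confidence': 0.97} [ 0.4335 -0.0763  0.06  ]
{'at': [313.9, 214.7], 'confidence': 0.83} [ 0.4355 -0.0033  0.06  ]
[(0.71, array([ 0.4384, -0.0407,  0.027 ]))]
```

View pics/w_tray.png

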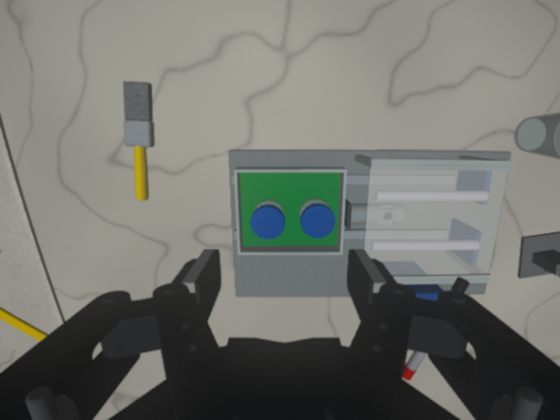

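Both jars stand in the tray (caps at (267,220), (317,219)). Now winding by pushing the red end around with closed fingers.

```bash
cat > wind.py <<'E'
from h import *
np.set_printoptions(precision=3,suppress=True)
hub=np.array([.574,.129]); r=.056; z=.164
p=lambda f:[hub[0]+r*np.cos(f),hub[1]+r*np.sin(f),z]
q=down(1.47); move_gripper(0.0,effort=40)
f=.2; s=p(f); move_ptp([s[0],s[1],.25],q); movel(s,speed=.2)
F0=np.array(read_ft_force()); f0=f; log=[]
while f>f0-13.3:
    d=.3 if f>f0-11.6 else .08
    f-=d; movel(p(f),speed=.12 if d>.1 else .05)
    F=np.array(read_ft_force())-F0; t=np.array([np.sin(f),-np.cos(f),0]); g=-F@t; log.append(round(g,1))
    if g>22 or np.linalg.norm(F)>50: break
print(log,"travel",f0-f,F,read_time_s())
E
python3 wind.py
```

```text
[np.float64(0.4), np.float64(1.0), np.float64(0.2), np.float64(0.4), np.float64(0.4), np.float64(1.2), np.float64(0.1), np.float64(0.8), np.float64(1.1), np.float64(-0.3), np.float64(0.2), np.float64(-0.5), np.float64(-0.3), np.float64(0.3), np.float64(-0.2), np.float64(-0.1), np.float64(-0.9), np.float64(0.0), np.float64(0.1), np.float64(0.0), np.float64(-0.2), np.float64(0.3), np.float64(0.8), np.float64(0.8), np.float64(1.2), np.float64(0.2), np.float64(0.2), np.float64(-0.6), np.float64(1.3), np.float64(1.2), np.float64(1.7), np.float64(0.7), np.float64(-0.5), np.float64(1.0), np.float64(0.3), np.float64(-0.0), np.float64(-0.4), np.float64(-0.1), np.float64(-0.6), np.float64(0.0), np.float64(-0.3), np.float64(0.1), np.float64(0.3), np.float64(0.2), np.float64(-0.6), np.float64(-0.6), np.float64(0.3), np.float64(-0.0), np.float64(1.2), np.float64(-0.1), np.float64(-0.2), np.float64(0.1), np.float64(-0.5), np.float64(0.5), np.float64(0.5), np.float64(-0.1), np.float64(0.5), np.float64(0.1), np.float64(0.8)] travel 13.300000000000006 [ 1.216  0.193 -0.968] 45.6167
```

Run:
```python
from h import *
print(read_eef_pos(),read_finger_gap())
a=save("side","d1");b=save("scene","s1")
cv2.imwrite("pics/m2.png",np.hstack([cv2.resize(a[120:320,170:370],(400,400)),cv2.resize(b[170:370,210:410],(400,400))])[:,:,::-1])
```

```text
[0.622059   0.09997781 0.16403607] -0.00032429076462553625
```

View pics/m2.png

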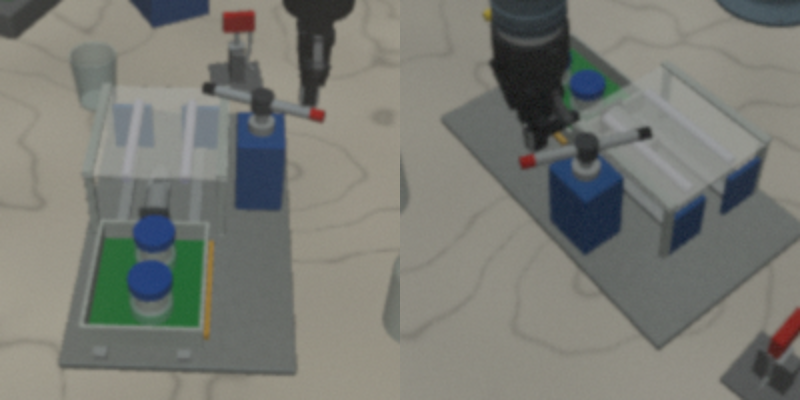

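Run:
```python
from h import *
p=np.array(read_eef_pos())
for c in("side","scene"):
    k=proj(c,[p,p-[0,0,.019],[p[0],p[1],.16]])
    o=np.array([170,120]) if c=="side" else np.array([210,170])
    print(c,(k-o)*2)
    for n in("crank_hub","crank_red_end","crank_black_end"):
        print(n,[((np.array(d["at"])-o)*2,d["confidence"],onz(c,d["at"],.16)) for d in tip_of(c,n)[:1]])
print(R.from_quat(read_tcp_rot()).as_matrix(), read_qpos())
```

```text
side [[306.31703738 110.37521738]
 [305.04216392 123.26842799]
 [306.04317248 113.14372904]]
crank_hub [(array([265., 107.]), 0.81, array([0.57574667, 0.11553971, 0.16      ]))]
crank_red_end [(array([324. , 116.6]), 0.88, array([0.64204125, 0.09262067, 0.16      ]))]
crank_black_end [(array([164.2, 262.8]), 0.47, array([ 0.4519733 , -0.12368722,  0.16      ]))]
scene [[135.14805614 153.47111456]
 [135.69570476 164.6665718 ]
 [135.26575363 155.87753895]]
crank_hub [(array([188.8, 142. ]), 0.98, array([0.56566273, 0.12762531, 0.16      ]))]
crank_red_end [(array([188.2, 116.6]), 0.67, array([0.53820848, 0.09975339, 0.16      ]))]
crank_black_end [(array([246. , 128.4]), 0.78, array([0.50475213, 0.1587552 , 0.16      ]))]
[[-9.94951644e-01  1.00355496e-01  2.23761524e-05]
 [ 1.00355496e-01  9.94951644e-01 -7.02520141e-06]
 [-2.29682072e-05 -4.74416581e-06 -1.00000000e+00]] [-0.85453829  0.51469985  0.82793518  1.72810889 -0.42201452  1.08688064
  1.58027765]
```

Run:
```python
import cv2,numpy as np
a=cv2.imread("pics/d1.png");b=cv2.imread("pics/s1.png")
cv2.imwrite("pics/m3.png",np.hstack([cv2.resize(a[130:200,280:350],(400,400),interpolation=cv2.INTER_CUBIC),cv2.resize(b[205:275,245:315],(400,400),interpolation=cv2.INTER_CUBIC)]))
```

```text
(no output)
```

View pics/m3.png

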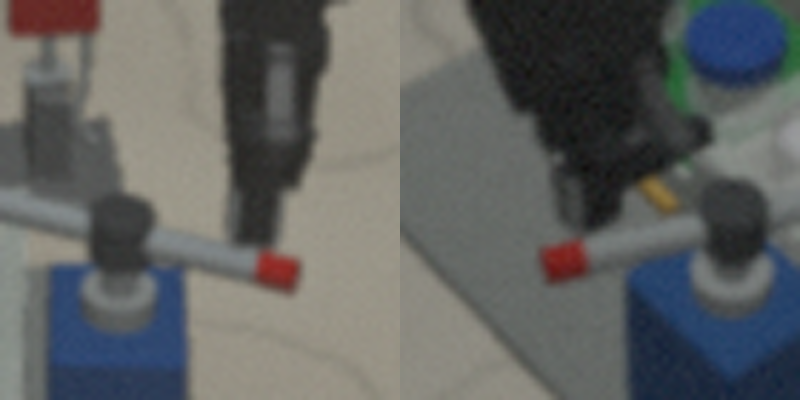

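The fingertips ride over the bar (a few px gap above it in both views), so the true tips are higher than stated. The handle hasn't moved; going lower.

```bash
sed -i 's/z=.164/z=.146/; s/d=.3 if/d=.25 if/' wind.py
sed -i 's/    if g>22/    if len(log)==6 and max(log)<2: print("no contact"); break\n    if g>22/; s/log.append(round(g,1))/log.append(float(round(g,1)))/' wind.py
sed -i 's/^f=.2; s=p(f);/movel([.622,.1,.25],speed=.25); f=.2; s=p(f);/' wind.py
python3 wind.py
python3 - <<'E'
from h import *
save("side","d2")
for n in("crank_red_end","crank_black_end","tray_floor"): print(n,[(d["confidence"],onz("side",d["at"],.16 if n[0]=="c" else .027)) for d in tip_of("side",n)[:1]])
E
```

```text
[0.6, 3.3, 5.4, 5.5, 5.3, 4.3, 4.9, 3.4, 4.7, 3.7, 5.0, 4.5, 5.0, 5.9, 6.2, 6.5, 6.1, 5.2, 6.6, 6.3, 5.7, 5.6, 5.5, 4.5, 5.5, 5.5, 6.6, 5.4, 5.1, 5.1, 4.3, 3.6, 4.7, 5.4, 5.7, 5.5, 4.4, 5.4, 5.6, 6.4, 7.3, 7.0, 5.4, 6.0, 6.1, 6.1, 5.4, 6.3, 8.5, 8.9, 7.9, 6.9, 6.2, 6.9, 6.1, 7.0, 7.2, 7.1, 8.3, 13.0, 16.1, 20.7, 24.1] travel 13.030000000000001 [ 1.255 24.61   3.285] 64.2083
crank_red_end [(0.65, array([0.55484635, 0.17871714, 0.16      ]))]
crank_black_end [(0.57, array([0.49912455, 0.14616139, 0.16      ]))]
tray_floor [(0.67, array([0.45149019, 0.13323467, 0.027     ]))]
```

Run:
```python
from h import *
np.set_printoptions(precision=4,suppress=True)
f=-12.83+.2; movel([.574+.056*np.cos(f),.129+.056*np.sin(f),.146],speed=.1); p=read_eef_pos(); movel([p[0],p[1],.26],speed=.25); move_gripper(.06)
move_ptp([.43,.29,.27],down(1.47)); P=camera_params("wrist"); save("wrist","w_hole")
for n,z in(("rod_hole",.055),("rod_hole",.067),("hood_roof",.114)): print(n,[(d["confidence"],d["at"],onz("wrist",d["at"],z,P)) for d in tip_of("wrist",n)[:2]])
move_ptp([.50,.40,.27],down(1.47)); P=camera_params("wrist"); save("wrist","w_clip2")
for n,z in(("clip_grip",.105),("clip",.048)): print(n,[(d["confidence"],d["at"],onz("wrist",d["at"],z,P)) for d in tip_of("wrist",n)[:2]])
save("side","d3"); print(read_time_s())
a,b,c=[cv2.imread(f"pics/{n}.png") for n in("w_hole","w_clip2","d3")]
cv2.imwrite("pics/m4.png",np.hstack([cv2.resize(a,(400,300)),cv2.resize(c[130:280,180:380],(400,300))]))
cv2.imwrite("pics/m5.png",np.hstack([cv2.resize(a[100:250,180:380],(400,300)),cv2.resize(b[100:250,180:380],(400,300))]))
```

```text
rod_hole [(0.76, [278.0, 209.6], array([0.4633, 0.2774, 0.055 ]))]
rod_hole [(0.76, [278.0, 209.6], array([0.4602, 0.2779, 0.067 ]))]
hood_roof [(0.94, [158.7, 224.0], array([0.4506, 0.1462, 0.114 ]))]
clip_grip [(0.62, [294.1, 249.8], array([0.5687, 0.403 , 0.105 ]))]
clip [(0.59, [294.1, 233.2], array([0.5686, 0.4048, 0.048 ])), (0.54, [293.2, 223.1], array([0.5544, 0.405 , 0.048 ]))]
67.85
```

View pics/m4.png

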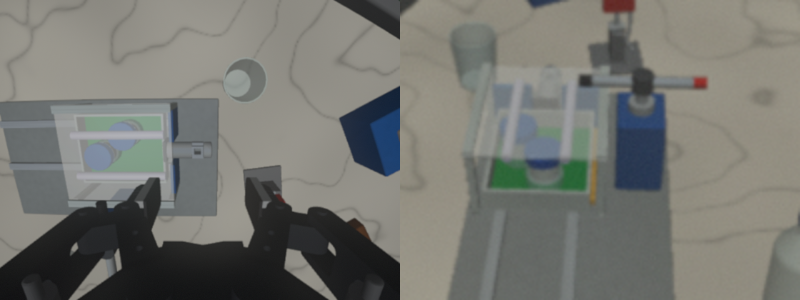

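View pics/m5.png

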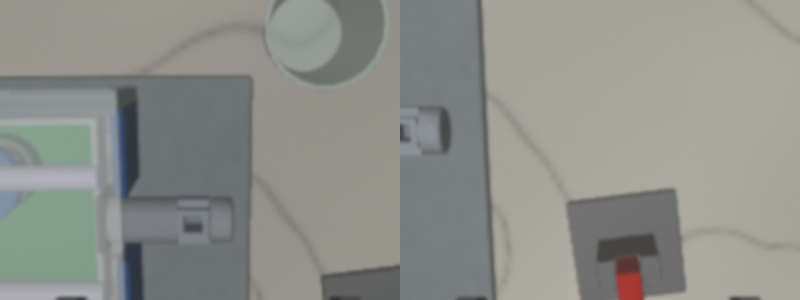

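Run:
```python
from h import *
np.set_printoptions(precision=4,suppress=True)
P0=camera_params("wrist")  # at w_clip2 pose
# w_hole pose: same orientation, shifted
import copy
P=copy.deepcopy(P0);T=np.array(P0["camera_from_world"]);S=np.eye(4);S[:3,3]=np.array(read_eef_pos())-[.43,.29,.27];P["camera_from_world"]=T@S
m=lambda x,y:(180+x/2,100+y/2)
print("hole",onz("wrist",m(193,224),.067,P),"rod end",onz("wrist",m(234,220),.055,P))
for y in(170,195,245): print("bearing outer top?",onz("wrist",m(135,y),.082,P),onz("wrist",m(122,y),.082,P))
for q in((250,76),(250,290)): print("base edge",onz("wrist",m(*q),.012,P))
print("roof corner",onz("wrist",m(136,88),.114,P))
print("rod edges",onz("wrist",m(150,199),.055,P),onz("wrist",m(150,241),.055,P))
n=lambda x,y:(180+x/2-200,130+y/2)
r,b,h=[onz("side",n(*q),.16) for q in((703,83),(583,80),(643,82))]; print("bar",r,b,h,np.arctan2(*(r-b)[1::-1]))
for q in((567,203),(673,189),(686,290)): print("foot",onz("wrist",m(q[0]-400,q[1]),.008,P0))
print("post",[onz("wrist",m(q[0]-400,q[1]),.06,P0) for q in((598,242),(655,236),(659,262))])
print("grip back top edge",[onz("wrist",m(q[0]-400,q[1]),.12,P0) for q in((615,272),(640,271))])
```

```text
hole [0.4613 0.2767 0.067 ] rod end [0.4646 0.3027 0.055 ]
bearing outer top? [0.4212 0.2473 0.082 ] [0.4203 0.2397 0.082 ]
bearing outer top? [0.436  0.2452 0.082 ] [0.4352 0.2376 0.082 ]
bearing outer top? [0.4667 0.241  0.082 ] [0.4659 0.2332 0.082 ]
base edge [0.3766 0.3238 0.012 ]
base edge [0.5311 0.3104 0.012 ]
roof corner [0.3737 0.2579 0.114 ]
rod edges [0.4452 0.2505 0.055 ] [0.473  0.2469 0.055 ]
bar [0.6453 0.1189 0.16  ] [0.5035 0.1341 0.16  ] [0.5745 0.1255 0.16  ] -0.1068831757368627
foot [0.5301 0.3648 0.008 ]
foot [0.5278 0.4419 0.008 ]
foot [0.6063 0.4458 0.008 ]
post [array([0.546 , 0.3863, 0.06  ]), array([0.5459, 0.4232, 0.06  ]), array([0.5637, 0.4243, 0.06  ])]
grip back top edge [array([0.5459, 0.3965, 0.12  ]), array([0.5468, 0.4101, 0.12  ])]
```

Carriage is home: bar at −0.107 rad matches the bench yaw, and the hole lies 39 mm outside the bearing plate. Jars stand under the hood. A quick touch probe on empty table will settle the true fingertip length before the clip work.

Run:
```python
from h import *
move_gripper(.014); q=down(.04+np.pi/2)
move_ptp([.48,.46,.06],q); movel([.48,.46,.028],speed=.15); F0=read_ft_force()[2]; z=.028
while z>-.03:
    z-=.003; movel([.48,.46,z],speed=.03); 
    if abs(read_ft_force()[2]-F0)>4: break
print("contact z",z,read_eef_pos(),read_ft_force()[2]-F0,read_finger_gap()); movel([.48,.46,.12],speed=.25); print(read_time_s())
```

```text
contact z -0.013999999999999995 [ 0.4801231   0.46015243 -0.0115901 ] 9.794268431677327 0.014059231547088541
73.7833
```

Run:
```python
from h import *
np.set_printoptions(precision=4,suppress=True)
q=down(.04+np.pi/2); g=[.569,.404]
move_gripper(.045); move_ptp([*g,.14],q); F0=np.array(read_ft_force()); movel([*g,.075],speed=.1); print("F",np.array(read_ft_force())-F0)
move_gripper(.0,effort=60); print(read_finger_gap(),read_grasp_force(),np.array(read_ft_force())-F0)
movel([*g,.175],speed=.12); print(read_finger_gap(),np.array(read_ft_force())-F0)
p=read_eef_pos(); a=save("side","d4"); b=save("scene","s4"); 
for c in("side","scene"):
    print(c,"tcp+30",proj(c,[[p[0],p[1],p[2]+.03],[p[0]-.002,p[1],p[2]+.03-.057-.027]]))
    for n in("clip_grip","clip"): print(n,[(d["at"],d["confidence"]) for d in tip_of(c,n)[:2]])
print(read_time_s())
cut=lambda im,u:cv2.resize(im[u[1]-40:u[1]+60,u[0]-50:u[0]+50],(400,400),interpolation=cv2.INTER_CUBIC)
us=[proj(c,[[p[0],p[1],p[2]]])[0].astype(int) for c in("side","scene")]; print(us)
cv2.imwrite("pics/m6.png",np.hstack([cut(a,us[0]),cut(b,us[1])])[:,:,::-1])
```

```text
F [1.0863 1.4457 0.0806]
0.013199115108238067 60.24599075317383 [-1.1506 -0.2927  2.6074]
0.01310925484816501 [ 0.0466  0.6023 -1.3907]
side tcp+30 [[288.9069  99.5444]
 [287.5979 125.9975]]
clip_grip [([288.0, 97.5], 0.54)]
clip [([288.8, 121.0], 0.66)]
scene tcp+30 [[413.2943 307.0953]
 [405.1019 330.2284]]
clip_grip [([414.8, 310.9], 0.53)]
clip [([408.3, 320.4], 0.57)]
77.1583
[array([288, 109]), array([410, 316])]
```

View pics/m6.png

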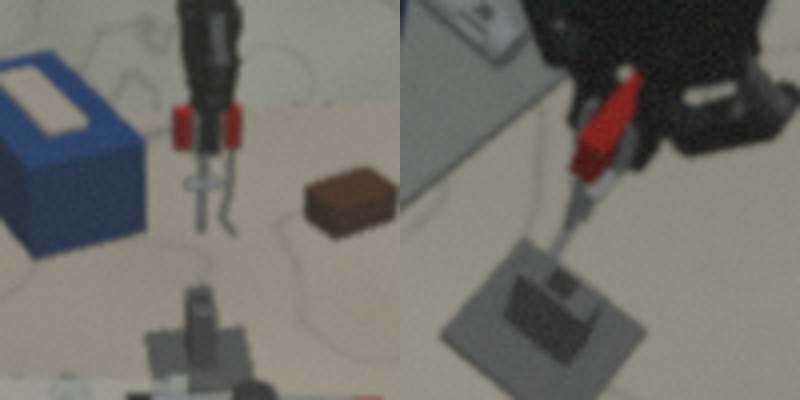

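Clip held squarely (side crop: grip block 173–242 centred on the finger at 208, straight leg at 202, bent leg on +x). Move over the hole and check with the wrist camera.

Run:
```python
from h import *
np.set_printoptions(precision=4,suppress=True)
q=down(-.105+np.pi/2); g=[.464,.277]
move_ptp([*g,.19],q); movel([*g,.136],speed=.15)
P=camera_params("wrist"); a=save("wrist","w_ins"); b=save("scene","s5"); p=np.array(read_eef_pos())
t=p+[-.002,.0002,-.054]; u=proj("wrist",[t,[.462,.277,.067]],P); us=proj("scene",[t,[.462,.277,.067]])
print(u,us,read_time_s(),read_ft_force())
print([(d["at"],d["confidence"]) for d in tip_of("wrist","rod_hole")[:2]])
o=u[1].astype(int)-[66,66]; o2=us[1].astype(int)-[40,40]; print(o,o2)
cv2.imwrite("pics/m7.png",np.hstack([cv2.resize(a[o[1]:o[1]+133,o[0]:o[0]+133],(400,400),interpolation=cv2.INTER_CUBIC),cv2.resize(b[o2[1]:o2[1]+80,o2[0]:o2[0]+80],(400,400),interpolation=cv2.INTER_CUBIC)])[:,:,::-1])
```

```text
[[286.1166 220.8931]
 [284.6982 213.2445]] [[381.7501 274.7181]
 [380.8073 278.3667]] 78.4667 [ 0.248   0.1547 -0.2258]
[([283.6, 208.5], 0.87)]
[218 147] [340 238]
```

View pics/m7.png

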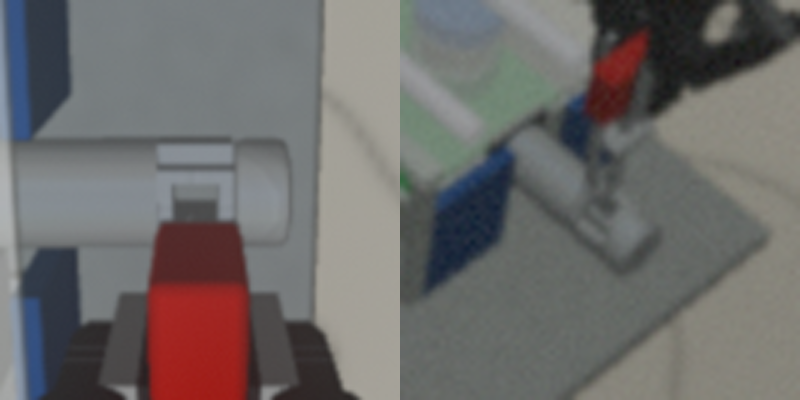

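Run:
```python
from h import *
np.set_printoptions(precision=4,suppress=True)
P=camera_params("wrist"); p=np.array(read_eef_pos()); print(p)
ex=np.array([np.cos(.105),-np.sin(.105),0]); ey=np.array([ex[1]*-1,ex[0],0])
for s in(-1,1):
  for z in(.045,.015): print("grip corner z",z,(proj("wrist",[p-.024*ex+.002*0*ex+s*.007*ey+[0,0,z]],P)-[218,147])*400/133)
print("net",onz("wrist",(283.6,208.5),.055,P)); 
for c in((195.5,205),(173,185),(218,185)): print("hole",onz("wrist",(218+c[0]*133/400,147+c[1]*133/400),.067,P))
for c in((195,139),(195,246)): print("rod sides",onz("wrist",(218+c[0]*133/400,147+c[1]*133/400),.055,P))
```

```text
[0.4654 0.2776 0.1372]
grip corner z 0.045 [[155.8327 276.5934]]
grip corner z 0.015 [[163.6047 211.8653]]
grip corner z 0.045 [[262.8636 276.3755]]
grip corner z 0.015 [[249.3745 211.7158]]
net [0.4622 0.2767 0.055 ]
hole [0.4644 0.2759 0.067 ]
hole [0.4584 0.2707 0.067 ]
hole [0.4596 0.2824 0.067 ]
rod sides [0.4493 0.2774 0.055 ]
rod sides [0.4796 0.2742 0.055 ]
```

Grip block (col 199) and hole (col 195) line up within about 0.5 mm in the same picture, along x as well. Lower with force guard.

```bash
cat > ins.py <<'E'
from h import *
import sys
np.set_printoptions(precision=4,suppress=True)
g=[float(sys.argv[1]),float(sys.argv[2])]; z=read_eef_pos()[2]; zmin=float(sys.argv[3])
F0=np.array(read_ft_force()); 
while z>zmin:
    z=max(z-.003,zmin); movel([*g,z],speed=.03); F=np.array(read_ft_force())-F0; p=np.array(read_eef_pos())
    print(round(z,4),p,F)
    if F[2]>(10 if z>.108 else 25) or np.linalg.norm(F)>40: print("STOP"); break
print(read_finger_gap(),read_time_s())
E
python3 ins.py .464 .277 .0815
```

```text
0.1342 [0.4641 0.2772 0.1346] [ 0.6618 -1.0484  1.4532]
0.1312 [0.4637 0.2769 0.131 ] [-0.3904 -0.8509  0.4882]
0.1282 [0.4638 0.2769 0.1279] [-0.1312 -0.1978  0.3353]
0.1252 [0.4638 0.2769 0.125 ] [ 0.9547 -0.4292  0.3001]
0.1222 [0.4638 0.2769 0.122 ] [ 0.3514 -1.2611 -0.102 ]
0.1192 [0.4638 0.2769 0.119 ] [-0.2683 -1.6276  0.0699]
0.1162 [0.4638 0.2769 0.116 ] [-0.6344 -0.373   0.6143]
0.1132 [0.4638 0.2769 0.113 ] [-0.0107 -0.6303  0.7193]
0.1102 [0.4638 0.2769 0.11  ] [-0.1149 -0.9368 -0.0194]
0.1072 [0.4638 0.2769 0.107 ] [-0.5537 -0.3646  0.9629]
0.1042 [0.4642 0.2769 0.1041] [ 0.342  -1.2468  0.6   ]
0.1012 [0.4642 0.2768 0.1011] [ 1.2143 -1.4891  0.6284]
0.0982 [0.464  0.2768 0.098 ] [ 1.4384 -0.3843 -0.0455]
0.0952 [0.4639 0.2769 0.095 ] [ 1.3864 -0.0218  0.0258]
0.0922 [0.4638 0.2769 0.092 ] [ 1.2356 -0.5587  0.0164]
0.0892 [0.4637 0.277  0.089 ] [ 0.9037  0.3272 -0.1065]
0.0862 [0.4636 0.2769 0.0859] [ 0.8826 -0.786  -1.0392]
0.0832 [0.4636 0.277  0.083 ] [ 0.4396 -0.3323 -0.0649]
0.0815 [0.4638 0.2771 0.0827] [-2.1859 -1.5121 10.1804]
0.01313748372428603 83.2667
```

Seated at TCP 0.0827 with a 10 N rise, exactly where the collar should land. Release, retreat and check.

Run:
```python
from h import *
np.set_printoptions(precision=4,suppress=True)
move_gripper(.05); p=read_eef_pos(); movel([p[0],p[1],.2],speed=.15); move_ptp([.40,.277,.30],down(1.466))
P=camera_params("wrist"); a=save("wrist","w_f"); b=save("scene","s_f"); c=save("side","d_f")
print([(d["confidence"],onz("wrist",d["at"],.112,P)) for d in tip_of("wrist","clip_grip")],read_time_s(),read_qpos())
cv2.imwrite("pics/m8.png",np.hstack([cv2.resize(a[130:280,160:360],(266,200)),cv2.resize(b[220:320,310:443],(266,200)),cv2.resize(c[130:280,180:380],(266,200))])[:,:,::-1])
```

```text
[(0.63, array([0.4657, 0.2765, 0.112 ])), (0.37, array([0.6094, 0.1073, 0.112 ]))] 85.3917 [-1.8464 -0.0849  1.1284  1.9179  0.0836  1.2641  0.7197]
```

View pics/m8.png

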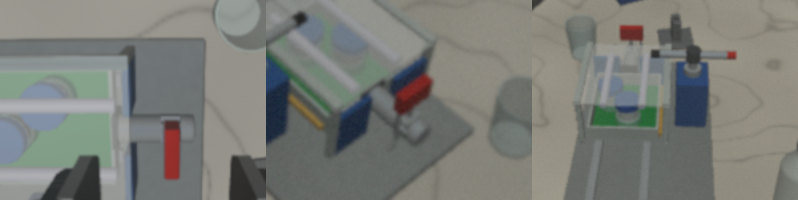

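The clip stands square in the bar (grip at wrist crop (172,150)), the jars are upright under the hood, and the bystanders haven't moved. Handing in.

```bash
python3 -c "
from bench import *
print(sign_off())"
```

```text
the job is handed in; nothing more can be done
None
```

I handed the job in at about 85 s, and `sign_off()` returned no verdict: by my last pictures and force readings, both jars (only two were present) stand upright in the tray, the carriage is wound fully home, and the R-clip is fully seated through the drawbar; I did not check the bent leg's snap close up, and the reagent bottle, beaker and brush were not touched.

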